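# Turn the tube rotator to its loading position

## Task

The sample rotator is to be loaded at its orange spoke: turn its wheel until the orange spoke points straight up, by gently pushing one spoke after another with the fingertips. Do not lift, tip or shove the rotator itself, leave the other things on the bench alone, and finish with the wheel at rest and the hand clear of it.

Things in the scene. Friction and masses are not known exactly. Their poses are not given: they have to be found in the camera images.
- rotator: Tube rotator, about 4 kg, loose on rubber feet: white motor housing 135x125x180 mm on a grey foot plate 235x170 mm, with a six-spoke wheel on its front. Origin mid-underside; x axis from the wheel into the housing, y to the left as one faces the wheel, z up. Housing top 196 mm up. To its right, straight ahead of the robot, stands a fixed analyser, 380 mm tall with the things on it.
- wheel_center (a point): Centre of the wheel, on its level axis and in the middle plane of the spokes: 98 mm in front of the rotator's origin (along its -x), 145 mm up. Axes are the rotator's; it does not turn with the wheel. The hub is 24 mm in radius, reaching 20 mm forward; a thin ring of 50 mm outer radius joins the spokes. No rim outside: fingertips can enter between the upper spokes from above.
- orange_tip (a point): Outer tip of the one orange spoke, 112 mm from the wheel's centre; its z axis points outward along the spoke. Six equal spokes stand 60 degrees apart, one orange, five white: bars 14 mm wide, 12 mm thick along the axis, tips round. Each has a small tube clip on its front, 76 to 96 mm from the centre, 18 mm wide, reaching 19 mm in front of the middle plane.
- wheel (a joint): Turn of the wheel in rad, free either way for a full turn and more: 0 (or any multiple of 2 pi) when the orange spoke points straight up; grows clockwise as the robot sees the wheel's front. The wheel is balanced, turns against a steady drag of 0.12 N m (1 to 2 N at a spoke's outer end) and stops where it is left.
- tip_box: Bystander, to be left alone: pipette tip box with blue lid, 92x122x67 mm. Origin at the centre of its underside.
- teal_box: Bystander, to be left alone: teal and white carton, 95x125x48 mm. Origin at the centre of its underside.
- white_box: Bystander, to be left alone: flat white carton, 90x125x27 mm. Origin at the centre of its underside.
- reader: Bystander, to be left alone: black code reader head, 37x62x30 mm. Origin at the centre of its underside.

How it is judged:
By the outcome, as a careful person would: the job done as asked, in the order asked, and still so for the second after the job is handed in, with the robot touching nothing.
It also fails if it takes over 72 s, if anything falls off the work surface, if the arm or the gripper's body presses on something with over 40 N, if the wrist force passes 120 N, or if a joint passes its speed limit or range.

## Robot

A 7-joint arm with a two-finger parallel gripper is mounted at the origin on a cart in front of the work surface, level with it; the furniture and walls round the work are solid. World frame = base frame: x ahead of the robot, y to its left, z up, the work surface at z = 0. Lengths are in m, angles in rad, forces in N, time in s.
With the tool pointing down it reaches from about 0.4 to 0.85 m from the base axis. Payload 10.4 kg.
Tool frame: the origin (TCP) lies at the very end of the fingers, on their centre line; the grasp point (between the pads) lies r.hold_point_z behind it (r.hold_point_z is the distance from the TCP to the grasp point, in m); z points along the fingers, y is the direction in which the jaws open and shut (so a half turn about z gives the same grasp; the last joint's range is limited). The gripper opens to 87 mm and grips with 3 to 60 N. Pads are 19 mm wide; open, the fingers measure 117 mm over their backs; the gripper's body (75 mm by 190 mm) begins 51 mm behind the grasp point.
Start: joints at [-1.124, 0.332, -0.065, 1.46, 0.022, 1.35, -0.088], TCP at [0.283, 0.557, 0.223] pointing down, gripper open.
Joint ranges: [-2.6, 2.6], [-0.5, 2.12], [-1.47, 1.34], [0.16, 2.42], [-1.27, 4.41], [0.06, 2.06], [-2.6, 2.6]. Speed limits (rad/s): [2.22, 2.22, 2.79, 2.79, 3.14, 3.14, 3.14].

## Interface

Orientations are given as a unit quaternion [x, y, z, w].
In Python, from bench import r gives the robot as it stands.
- The arm moves only by the tool send_rows, never from a script. Its argument "commands" is a list of rows, each a list of 7 numbers: the shift along the world's x, y, z normalised to -1 to 1, where 1 is 0.03 m, then the turn, a rotation vector about the world's x, y, z normalised to -1 to 1, where 1 is 5 degrees, then the gripper command: -1 is fully open, 1 is shut, values between are in proportion. In form: [[tx, ty, tz, ax, ay, az, jaw], ...]. A call has 1 to 10 rows; each row shifts and turns the pose as measured when the row begins; what a row does not reach is not made up. A row lasts 1/12 s, in which the tool goes at most 41.7 mm and 7.16 degrees, less where a joint would pass 70% of its speed; a pose out of reach is approached as far as the arm can. A call with a number of a shift or a turn outside -1 to 1 is refused whole. A call with a gripper value outside its range is refused whole. The fingers move at their own pace and stop on an object; "grip_force" is the grip in N (left out, the last holds). Time passes only in rows, so rows that do not move let the fingers close. It gives the time, the measured TCP pose, the force and the opening at its end, in the units of the state.
- r.read_state(): the state, without advancing time (a new reading comes with each control period).
- r.camera(name): name is "scene" or "side" or "wrist"; returns the picture (400x640x3 uint8, blue, green, red); there is no depth.
- r.calibration(name): a dict with "K" (3x3 intrinsics, pixels), "R" (3x3) and "t" (3): a world point X has camera coordinates R X + t; the wrist camera has in their place "mount" (4x4, takes a point from camera to tool coordinates, whose origin is the TCP and whose axes are the flange's). Camera axes: x right, y down, z forward; pixel columns grow to the right and rows downward; lengths in m; the calibration is good to about 2 mm. The wrist camera is an equidistant fisheye: a pixel r from the principal point sees the ray r / f radians off the axis. A picture is of the moment at which its call begins: read the wrist's pose just before it. calibration takes no time and is no camera call.
- r.close_job(): hands the job in, once; it reports no verdict.
The state is a dict: "time": time; "joint_positions": joint angles; "joint_vel": joint speeds; "joint_torque": joint torques, N m; "ee_pos": TCP position; "eef_rot": TCP orientation; "ft_force": force on the tool from outside, world axes, zero at the start; "torque": the same for the moment, N m; "width": finger opening in m.
Only numpy, scipy, OpenCV 4.12 (cv2) and the standard library are available. Lean on these libraries where they do the work, as an engineer would, in place of code of your own. Each camera call takes 0.05 s, during which the arm holds its last target.

## Working session

There is one attempt and no reset: what is moved stays moved. The work goes in short steps, Python scripts to look and compute and a tool call to move; the robot and the scene stay as the last step left them, time stands still between calls to the robot, and variables do not carry over. Pictures are saved under pics/ and viewed, and the job is handed in when it is done.

Besides the shell and the picture viewer there is one more tool, called as a command line: name --pt "numbers of a row" for each row, then --argument value for the rest. send_rows: Moves the arm, as the interface text tells. Scaled input: -1 to 1 covers 0.03 m each way for a shift and 5 degrees each way for a turn. Its arguments: {"type":"object","properties":{"commands":{"type":"array"},"grip_force":{"type":"number"}},"required":["commands"]}

```bash
mkdir -p pics; ls
python3 - <<'E'
from bench import r
import cv2
s=r.read_state();print(s)
for n in("scene","side","wrist"):
    cv2.imwrite(f"pics/{n}0.png",r.camera(n)); print(n,r.calibration(n))
print(r.hold_point_z)
E
```

```text
pics
{'time': 0.0, 'joint_positions': array([-1.12359136,  0.33286699, -0.06468165,  1.46096166,  0.02162218,
        1.34989761, -0.08851935]), 'joint_vel': array([ 1.48451107e-03,  3.22710852e-04,  1.73514836e-03,  1.89910570e-03,
        1.47794139e-03,  1.93851541e-03, -4.36922949e-05]), 'joint_torque': array([-3.28762962e-04, -6.23239160e+01,  2.49431416e-02, -3.89902461e+01,
       -6.10988773e-02,  3.99514439e-02,  1.62835809e-04]), 'ee_pos': array([0.28278857, 0.55692112, 0.22174724]), 'eef_rot': array([ 2.32753147e-01,  9.72535581e-01, -7.08605329e-04, -1.20627324e-04]), 'ft_force': array([-0.17282274,  0.34535134, -0.24783544]), 'torque': array([-0.03831265, -0.00477318,  0.04026849]), 'width': 0.08640650438417694}
scene {'K': array([[418.88778128,   0.        , 323.46365472],
       [  0.        , 418.88778128, 194.41890671],
       [  0.        ,   0.        ,   1.        ]]), 'R': array([[-0.85394811, -0.5202339 ,  0.01137161],
       [-0.32142247,  0.51016729, -0.79775744],
       [ 0.40921904, -0.68489855, -0.60287126]]), 't': array([0.58966878, 0.12265024, 1.2222751 ]
[... 197 characters left out ...]
.47164148,  0.01598303],
       [-0.23856332, -0.47466025, -0.84722204],
       [ 0.40717156,  0.74313657, -0.53099845]]), 't': array([-0.24174774,  0.41883156,  0.48873989])}
wrist {'K': array([[309.70691629,   0.        , 319.32830035],
       [  0.        , 309.70691629, 200.17458981],
       [  0.        ,   0.        ,   1.        ]]), 'mount': array([[ 2.33983645e-04, -9.70026934e-01, -2.42997311e-01,
         6.73974937e-02],
       [ 9.99999388e-01,  4.89780988e-04, -9.92263031e-04,
         6.45704860e-05],
       [ 1.08153733e-03, -2.42996930e-01,  9.70026455e-01,
        -1.63600394e-01],
       [ 0.00000000e+00,  0.00000000e+00,  0.00000000e+00,
         1.00000000e+00]])}
0.0187
```

View pics/scene0.png

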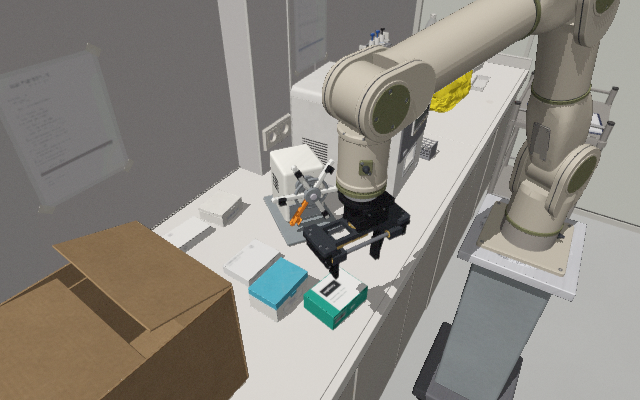

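View pics/side0.png

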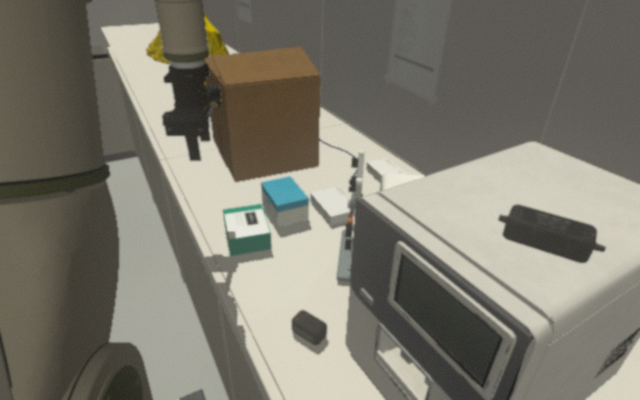

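View pics/wrist0.png

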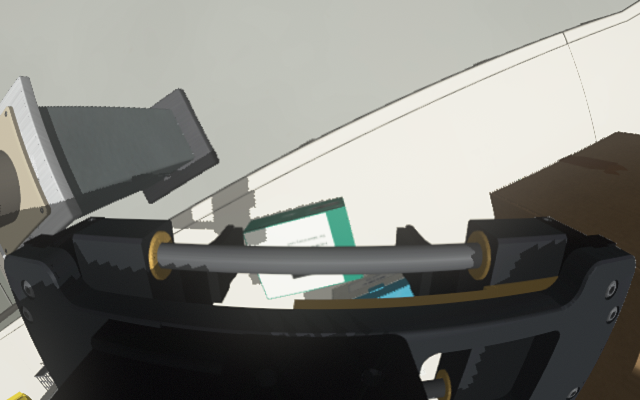

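Run:
```python
from bench import r
import cv2,numpy as np
for n in("scene","side"):
    c=r.calibration(n); print(n,-c["R"].T@c["t"])
a=cv2.imread("pics/scene0.png")[130:260,240:370]; cv2.imwrite("pics/s0z.png",cv2.resize(a,None,fx=4.5,fy=4.5,interpolation=cv2.INTER_CUBIC))
a=cv2.imread("pics/side0.png")[140:290,310:440]; cv2.imwrite("pics/d0z.png",cv2.resize(a,None,fx=4,fy=4,interpolation=cv2.INTER_CUBIC))
```

```text
scene [0.04279084 1.08132799 0.82801418]
side [ 0.11405268 -0.27841606  0.61822732]
```

View pics/s0z.png

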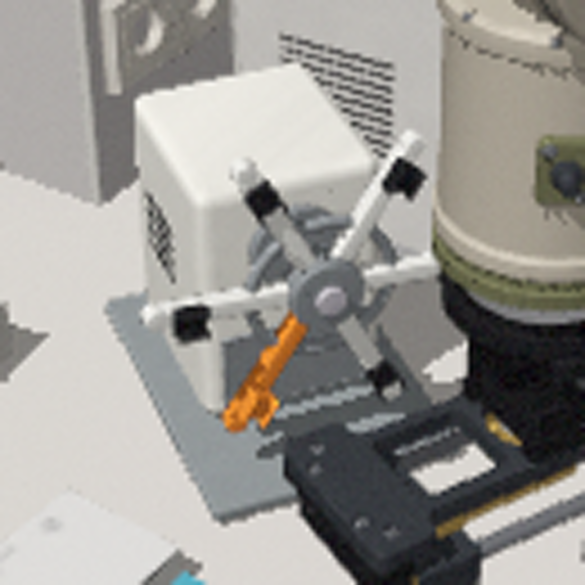

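View pics/d0z.png

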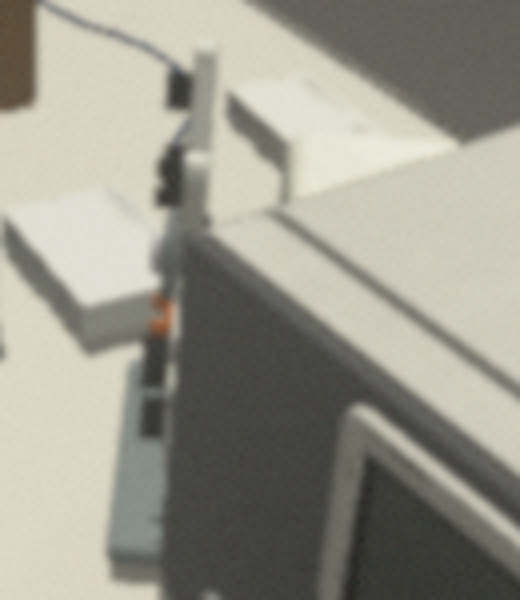

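```bash
cat > h.py <<'E'
from bench import r
import cv2,numpy as np
def ray(n,uv):
    c=r.calibration(n);d=c["R"].T@np.linalg.solve(c["K"],[uv[0],uv[1],1.]);return -c["R"].T@c["t"],d
def onz(n,uv,z):
    o,d=ray(n,uv);return o+d*(z-o[2])/d[2]
def onplane(n,uv,p,nn):
    o,d=ray(n,uv);return o+d*((p-o)@nn)/(d@nn)
def proj(n,X):
    c=r.calibration(n);x=c["K"]@(c["R"]@np.asarray(X)+c["t"]);return x[:2]/x[2]
E
python3 - <<'E'
from h import *
f=lambda a:(a[0]/4.5+239.6,a[1]/4.5+129.6)
for nm,p,z in(("topL",(138,100),.196),("topback",(300,63),.196),("topR",(374,160),.196),("topfront",(205,203),.196),("plateBL",(107,308),.014),("plateFL",(220,522),.010),("hub",(330,302),.145)):
    print(nm,onz("scene",f(p),z).round(4))
E
```

```text
topL [0.7076 0.2711 0.196 ]
topback [0.6458 0.1762 0.196 ]
topR [0.5432 0.2501 0.196 ]
topfront [0.6035 0.3434 0.196 ]
plateBL [0.747  0.2747 0.014 ]
plateFL [0.5575 0.4058 0.01  ]
hub [0.525  0.3292 0.145 ]
```

```bash
cat >> h.py <<'E'
from scipy.optimize import least_squares
def Rw(p):
    c,s=np.cos(p[2]),np.sin(p[2]);return np.array([[c,-s,0],[s,c,0],[0,0,1]])
def w(p,L): return np.array([p[0],p[1],0])+Rw(p)@np.asarray(L,float)
def spoke(p,th,rad=.112,x=-.098): # th cw seen from front; y is to viewer's left
    return w(p,[x,-rad*np.sin(th),.145+rad*np.cos(th)])
E
python3 - <<'E'
from h import *
f=lambda a:np.array((a[0]/4.5+239.6,a[1]/4.5+129.6))
tips={0:(233,428),2:(150,317),3-0:None}
def pr(q):
    th=q[3];P=q[:3];o=[]
    # orange lower left; going cw as seen: left, upper-left, upper-right, right
    for k,px in((0,(230,428)),(1,(146,316)),(2,(242,163)),(3,(417,135))):
        o.append(proj("scene",spoke(P,th+k*np.pi/3))-f(px))
    o.append(proj("scene",w(P,[-.1175,.085,.008]))-f((220,524)))
    o.append(proj("scene",w(P,[.1175,.085,.010]))-f((107,308)))
    return np.concatenate(o)
s=least_squares(pr,[.604,.27,-.6,-2.3])
print(s.x,s.fun.reshape(-1,2).round(1),np.degrees(s.x[2:]))
P=s.x[:3]
im=cv2.imread("pics/scene0.png")
pts=[spoke(P,s.x[3]+k*np.pi/3) for k in range(6)]+[w(P,[-.118,0,.145]),w(P,[-.098,0,.145])]+[w(P,[a,b,.008]) for a in(-.1175,.1175) for b in(-.085,.085)]
im=cv2.resize(im,None,fx=4,fy=4,interpolation=cv2.INTER_CUBIC)
for q in pts:
    u=proj("scene",q);cv2.circle(im,(int(u[0]*4+2),int(u[1]*4+2)),4,(0,0,255),1)
cv2.imwrite("pics/ov.png",im[500:1080,960:1500])
im=cv2.resize(cv2.imread("pics/side0.png"),None,fx=4,fy=4,interpolation=cv2.INTER_CUBIC)
for q in pts:
    u=proj("side",q);cv2.circle(im,(int(u[0]*4+2),int(u[1]*4+2)),4,(0,0,255),1)
cv2.imwrite("pics/ov2.png",im[560:1160,1240:1760])
E
```

```text
[ 0.61462033  0.26395473 -0.60986782 -2.54056719] [[ 0.3  0.9]
 [ 0.2  1.4]
 [ 0.6  0.6]
 [ 1.7  0.5]
 [-1.7 -2.2]
 [-1.4 -1.6]] [ -34.94285198 -145.5637775 ]
```

View pics/ov.png

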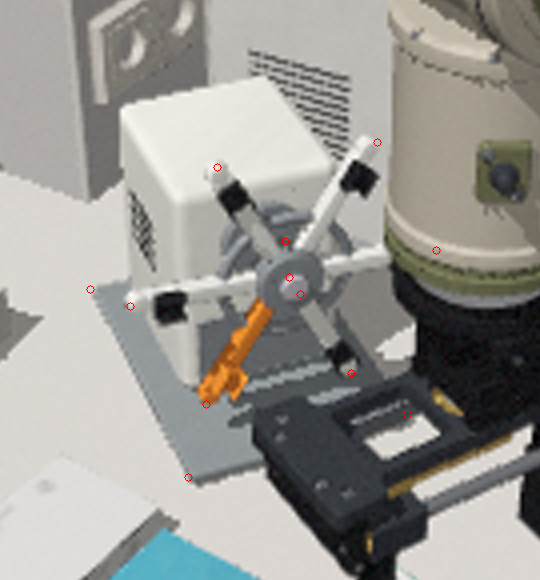

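View pics/ov2.png

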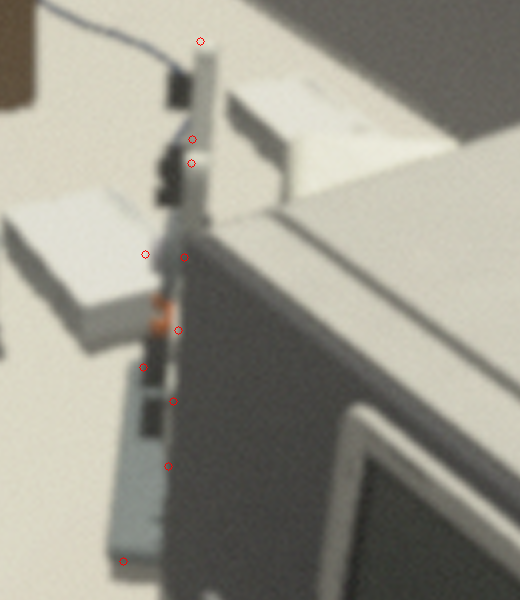

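Run:
```python
from h import *
# analyser corner candidates in side view
for uv in((360,197),(357,193),(349,285)):
  for z in(.30,.34,.38): print(uv,z,onz("side",uv,z).round(3))
g=lambda a:np.array((a[0]/4+310-.4,a[1]/4+140-.4)); f=lambda a:np.array((a[0]/4.5+239.6,a[1]/4.5+129.6))
def pr(q):
    P=[q[0],q[1],q[2]];o=[];dz=np.array([0,0,q[4]])
    for k,px in((0,(230,428)),(1,(146,316)),(2,(242,163)),(3,(417,135))):
        o.append(proj("scene",spoke(P,q[3]+k*np.pi/3)+dz)-f(px))
    o.append(proj("side",spoke(P,q[3]+2*np.pi/3)+dz)-g((206,42)))
    o.append(proj("side",spoke(P,q[3]+3*np.pi/3)+dz)-g((198,148)))
    return np.r_[np.concatenate(o),q[4]/.003,(q[2]+.607)/.02]
s=least_squares(pr,[.604,.27,-.6,-2.5,0])
print(s.x,s.fun.round(1),np.degrees(s.x[2:4]), spoke(s.x[:3],0,0))
cv2.imwrite("pics/side0c.png",cv2.imread("pics/side0.png")[100:400,240:640].repeat(2,0).repeat(2,1))
```

```text
(360, 197) 0.3 [0.412 0.136 0.3  ]
(360, 197) 0.34 [0.375 0.084 0.34 ]
(360, 197) 0.38 [0.337 0.032 0.38 ]
(357, 193) 0.3 [0.414 0.147 0.3  ]
(357, 193) 0.34 [0.376 0.094 0.34 ]
(357, 193) 0.38 [0.339 0.04  0.38 ]
(349, 285) 0.3 [ 0.304 -0.008  0.3  ]
(349, 285) 0.34 [ 0.28  -0.042  0.34 ]
(349, 285) 0.38 [ 0.256 -0.076  0.38 ]
[ 6.16816591e-01  2.62384915e-01 -6.14677799e-01 -2.56508404e+00
  1.98956316e-03] [ 0.6 -0.1 -0.4  1.  -0.9 -0.   0.4 -0.8  0.1 -1.1 -0.1  1.5  0.7 -0.4] [ -35.21844366 -146.96848983] [0.53675458 0.31890106 0.145     ]
```

View pics/side0c.png

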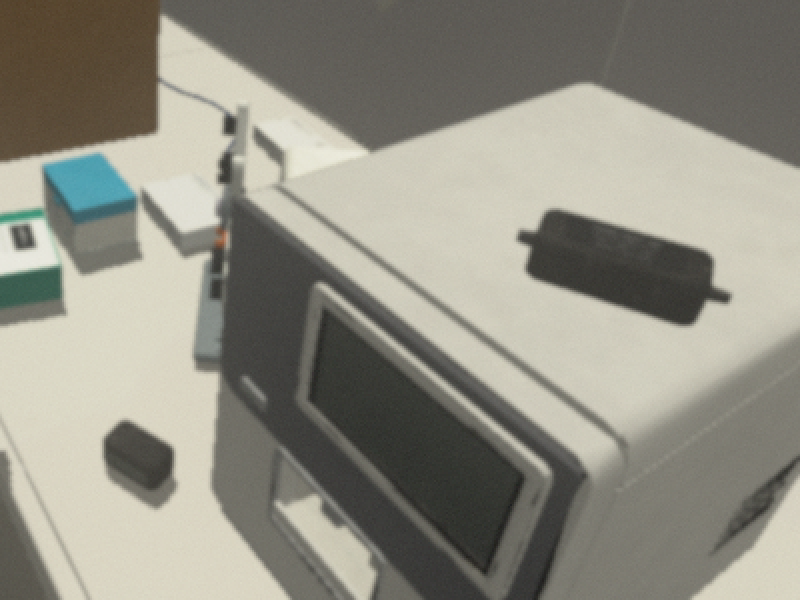

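send_rows --pt "0 0 0.6 0 0 -0.8 1" --pt "0 0 0.6 0 0 -0.8 1" --pt "0.5 -0.25 0.6 0 0 0 1" --pt "0.9 -0.5 0.6 0 0 0 1" --pt "0.9 -0.5 0.6 0 0 0 1" --pt "0.9 -0.5 0.5 0 0 0 1" --pt "0.9 -0.5 0 0 0 0 1" --pt "0.9 -0.5 0 0 0 0 1" --pt "0.9 -0.5 0 0 0 0 1" --pt "0.9 -0.5 0 0 0 0 1" --grip_force 20

```text
time: 0.98
ee_pos: [0.4839, 0.4426, 0.3288]
eef_rot: [0.295, 0.955, -0.003, -0.003]
ft_force: [0.2, 0.4, -0.4]
width: 0.0282
```

send_rows --pt "0.9 -0.45 -0.1 0 0 0 1" --pt "0.9 -0.45 0 0 0 0 1" --pt "0.9 -0.45 0 0 0 0 1" --pt "0.6 -0.2 0 0 0 -0.1 1" --pt "0 0 0 0 0 0 1"

```text
time: 1.4
ee_pos: [0.5929, 0.3864, 0.3233]
eef_rot: [0.303, 0.953, -0.006, -0.002]
ft_force: [-1.0, -0.7, -0.6]
width: 0.0013
```

```bash
cat >> h.py <<'E'
P0=np.array([.6168,.2624,-.6147])
C=spoke(P0,0,0); U=np.array([-.576,-.817,0]); X=np.array([.817,-.576,0])
def st():
    s=r.read_state();d=s["ee_pos"]-C
    print("t",round(s["time"],2),"pos",s["ee_pos"].round(4),"s",round(d@U,4),"ax",round(d@X,4),"h",round(d[2],4),"F",s["ft_force"].round(1),"q",s["eef_rot"].round(3),"w",s["width"].round(4),"j",s["joint_positions"].round(2))
def shot(tag):
    a=r.camera("scene");b=r.camera("side");cv2.imwrite(f"pics/{tag}_scene.png",a);cv2.imwrite(f"pics/{tag}_side.png",b)
    A=cv2.resize(a[110:250,235:375],(560,560),interpolation=cv2.INTER_CUBIC);B=cv2.resize(b[130:270,330:386],(224,560),interpolation=cv2.INTER_CUBIC)
    cv2.imwrite(f"pics/{tag}.png",np.hstack([A,B]))
E
python3 -c "
from h import *
st();shot('a1')"
```

```text
Traceback (most recent call last):
  File "h.py", line 21, in st
    print("t",round(s["time"],2),"pos",s["ee_pos"].round(4),"s",round(d@U,4),"ax",round(d@X,4),"h",round(d[2],4),"F",s["ft_force"].round(1),"q",s["eef_rot"].round(3),"w",s["width"].round(4),"j",s["joint_positions"].round(2))
                                                                                                                                                                          ^^^^^^^^^^^^^^^^
AttributeError: 'float' object has no attribute 'round'
```

```bash
sed -i 's/s\["width"\].round(4)/round(s["width"],4)/' h.py
python3 -c "
from h import *
st();shot('a1');cv2.imwrite('pics/w1.png',r.camera('wrist'))"
```

```text
t 1.4 pos [0.5929 0.3864 0.3233] s -0.0875 ax 0.007 h 0.1783 F [-1.  -0.7 -0.6] q [ 0.303  0.953 -0.006 -0.002] w 0.0013 j [-0.72  0.51  0.13  1.01 -0.06  1.63  0.34]
```

View pics/a1.png

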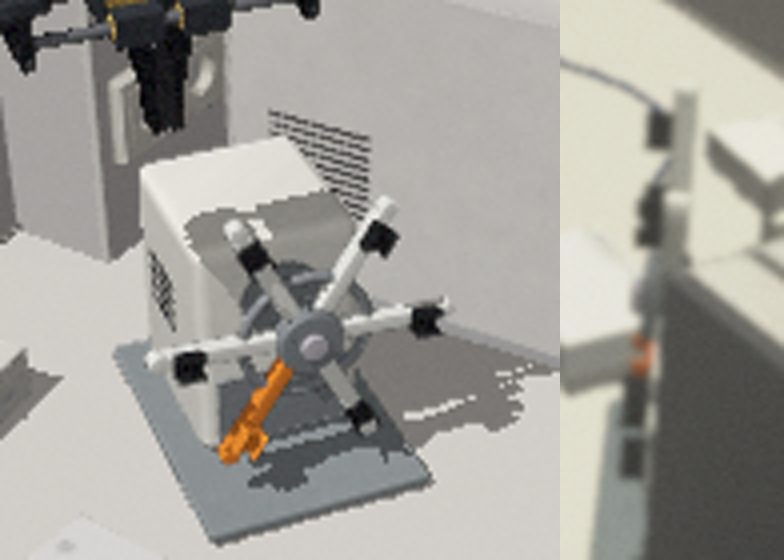

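View pics/w1.png

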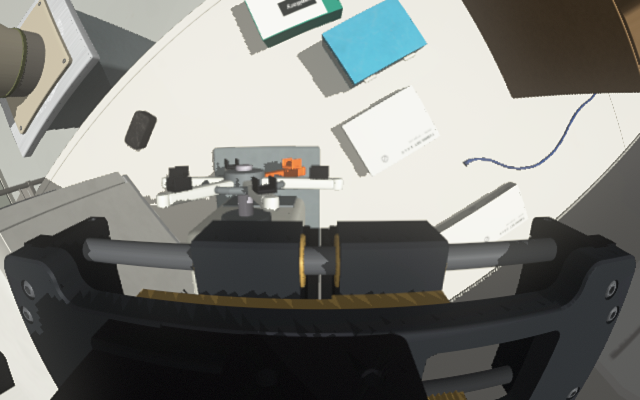

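View pics/a1_side.png

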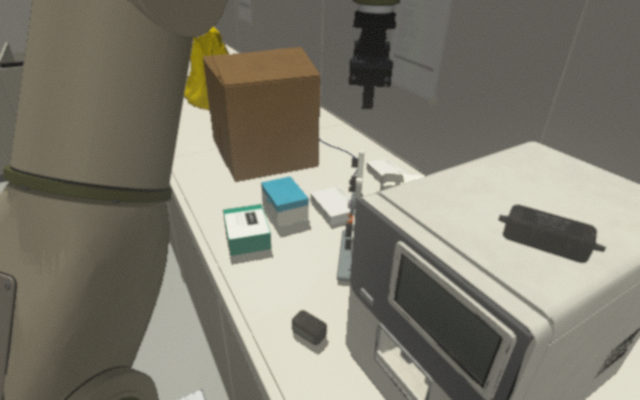

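```bash
cat > fit.py <<'E'
from h import *
import sys
f=lambda a:np.array((a[0]/4+235-.4,a[1]/4+110-.4))
px=[(226,462),(146,360),(229,221),(393,197),(453,302),(368,434)]
g=lambda a:np.array((a[0]/4+310-.4,a[1]/4+140-.4))
def pr(q):
    dz=np.array([0,0,q[4]]);P=q[:3]
    o=[proj("scene",spoke(P,q[3]+k*np.pi/3)+dz)-f(px[k]) for k in range(6)]
    o.append(proj("side",spoke(P,q[3]+2*np.pi/3)+dz)-g((206,42)))
    o.append(proj("side",spoke(P,q[3]+3*np.pi/3)+dz)-g((198,148)))
    return np.r_[np.concatenate(o),q[4]/.002]
s=least_squares(pr,[.604,.27,-.6,-2.5,0])
print(s.x,s.fun.round(1),np.degrees(s.x[2:4]), spoke(s.x[:3],0,0))
E
python3 fit.py
```

```text
[ 6.17251428e-01  2.62397330e-01 -6.25461544e-01 -2.56202899e+00
  1.72872372e-03] [-0.5 -0.5 -0.1  1.   0.1  0.9 -0.5  0.2  0.1  0.6  0.7 -1.5  0.6 -1.2
 -0.3  1.4  0.9] [ -35.83630674 -146.79344817] [0.53780352 0.31977354 0.145     ]
```

send_rows --pt "0 0 -0.8 0 0 0 1" --pt "0 0 -0.8 0 0 0 1" --pt "0 0 -0.8 0 0 0 1" --pt "0 0 -0.7 0 0 0 1" --pt "0 0 0 0 0 0 1"

```text
time: 1.97
ee_pos: [0.5814, 0.398, 0.2316]
eef_rot: [0.295, 0.956, -0.001, -0.003]
ft_force: [-1.3, -0.2, -1.6]
width: 0.0006
```

```bash
python3 -c "
from h import *
st();shot('a2')"
```

```text
t 1.97 pos [0.5814 0.398  0.2316] s -0.0904 ax -0.0091 h 0.0866 F [-1.3 -0.2 -1.6] q [ 0.295  0.956 -0.001 -0.003] w 0.0006 j [-0.73  0.51  0.11  1.2  -0.06  1.44  0.34]
```

View pics/a2.png

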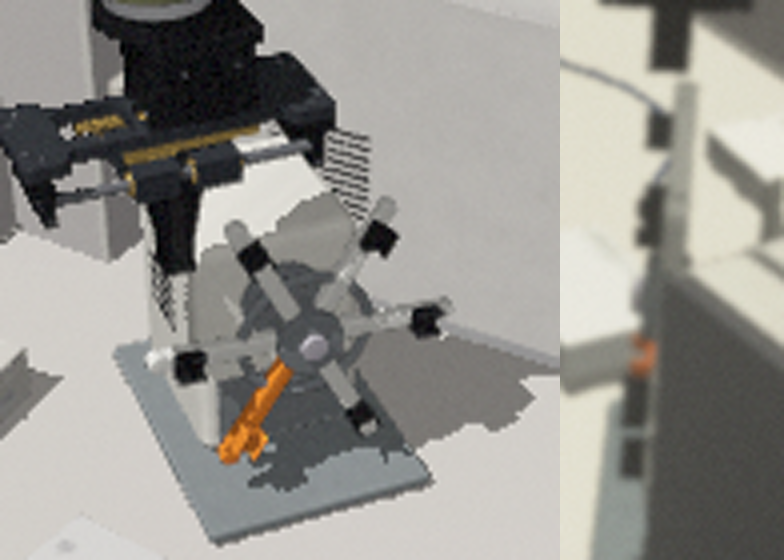

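send_rows --pt "0.2 -0.14 -0.1 0 0 0 1" --pt "0.2 -0.14 -0.1 0 0 0 1" --pt "-0.2 -0.28 0 0 0 0 1" --pt "-0.2 -0.28 0 0 0 0 1" --pt "-0.2 -0.28 0 0 0 0 1" --pt "-0.2 -0.28 0 0 0 0 1"

```text
time: 2.57
ee_pos: [0.5753, 0.3583, 0.2387]
eef_rot: [0.294, 0.956, 0.007, 0.003]
ft_force: [1.7, 2.7, 2.9]
width: 0.0004
```

```bash
python3 -c "
from h import *
st();shot('a3')"
```

```text
t 2.57 pos [0.5753 0.3583 0.2387] s -0.0544 ax 0.0089 h 0.0937 F [1.7 2.7 2.9] q [0.294 0.956 0.007 0.003] w 0.0004 j [-0.7   0.43  0.11  1.3  -0.05  1.4   0.38]
```

View pics/a3.png

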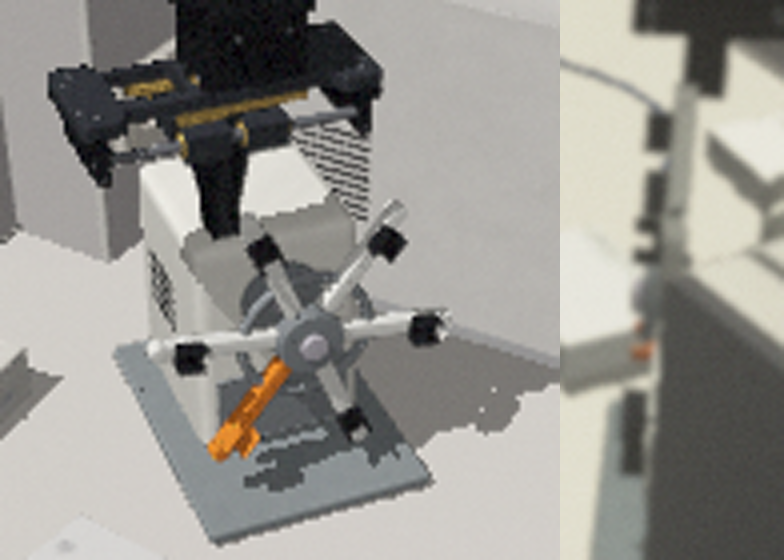

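send_rows --pt "-0.25 -0.24 -0.2 0 0 0 1" --pt "-0.22 -0.28 -0.2 0 0 0 1" --pt "-0.2 -0.28 -0.15 0 0 0 1" --pt "-0.2 -0.28 -0.1 0 0 0 1" --pt "-0.2 -0.28 0 0 0 0 1"

```text
time: 3.08
ee_pos: [0.548, 0.32, 0.2248]
eef_rot: [0.294, 0.956, 0.013, 0.007]
ft_force: [1.1, 1.6, -0.5]
width: 0.0004
```

```bash
python3 -c "
from h import *
st();shot('a4')"
```

```text
t 3.08 pos [0.548  0.32   0.2248] s -0.0074 ax 0.0086 h 0.0798 F [ 1.1  1.6 -0.5] q [0.294 0.956 0.013 0.007] w 0.0004 j [-0.69  0.33  0.11  1.47 -0.04  1.32  0.41]
```

View pics/a4.png

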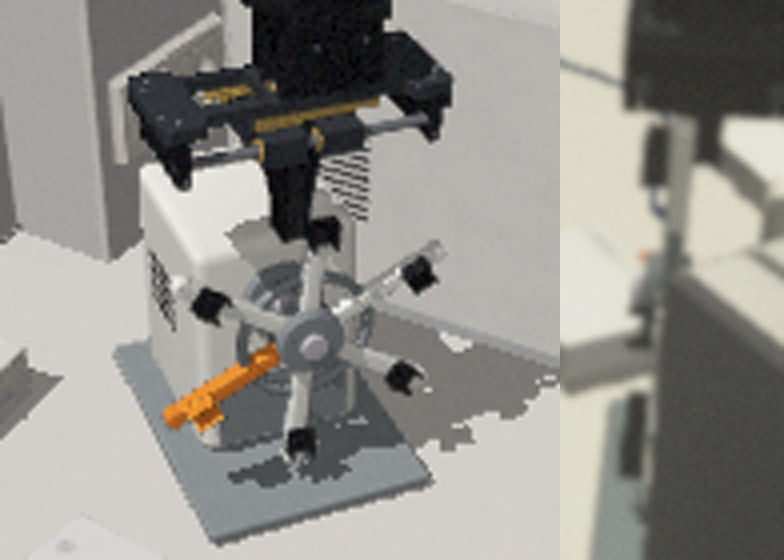

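send_rows --pt "-0.22 -0.28 0.05 0 0 0 1" --pt "-0.22 -0.28 0.05 0 0 0 1" --pt "-0.22 -0.28 0.05 0 0 0 1" --pt "-0.1 -0.15 0 0 0 0 1" --pt "0 0 0 0 0 0 1"

```text
time: 3.6
ee_pos: [0.5266, 0.2904, 0.2316]
eef_rot: [0.294, 0.956, 0.014, 0.008]
ft_force: [-0.0, -0.1, 0.5]
width: 0.0007
```

```bash
python3 -c "
from h import *
st();shot('a5')"
```

```text
t 3.6 pos [0.5266 0.2904 0.2316] s 0.0291 ax 0.0081 h 0.0866 F [-0.  -0.1  0.5] q [0.294 0.956 0.014 0.008] w 0.0007 j [-0.67  0.25  0.12  1.55 -0.04  1.31  0.42]
```

View pics/a5.png

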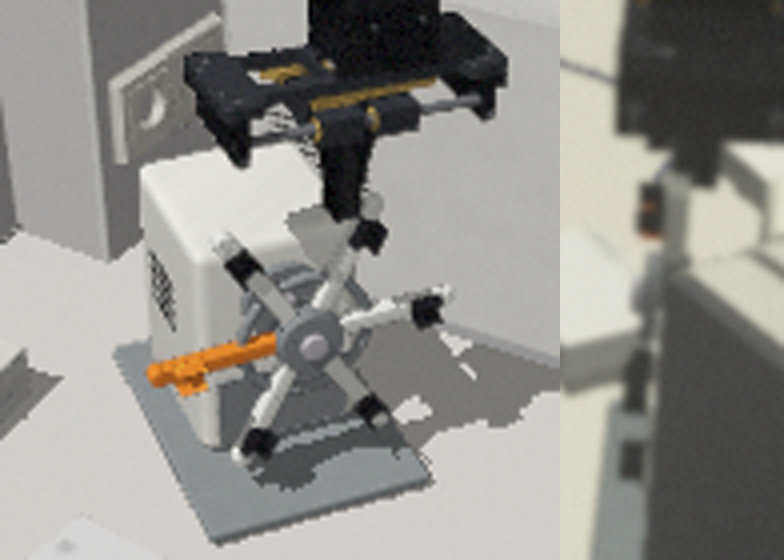

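View pics/a5_side.png

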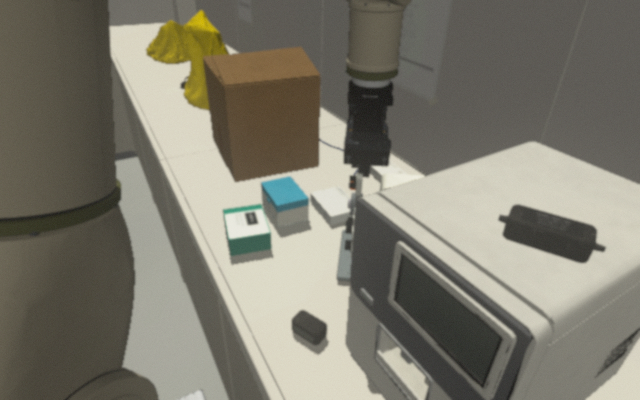

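send_rows --pt "0.15 0.2 0.3 0 0 0 1" --pt "0 0 0.8 0 0 0 1" --pt "0 0 0.8 0 0 0 1" --pt "0.3 0.4 0.2 0 0 0 1" --pt "0.57 0.82 0 0 0 0 1" --pt "0.57 0.82 0 0 0 0 1" --pt "0.57 0.82 0 0 0 0 1" --pt "0.2 0.3 0 0 0 0 1" --pt "0 0 0 0 0 0 1"

```text
time: 4.45
ee_pos: [0.5998, 0.3956, 0.2956]
eef_rot: [0.294, 0.956, 0.012, 0.006]
ft_force: [0.5, 0.2, 0.3]
width: 0.0002
```

```bash
python3 -c "
from h import *
st();shot('a6')"
```

```text
t 4.45 pos [0.5998 0.3956 0.2956] s -0.099 ax 0.0073 h 0.1506 F [0.5 0.2 0.3] q [0.294 0.956 0.012 0.006] w 0.0002 j [-0.72  0.51  0.12  1.08 -0.06  1.54  0.36]
```

View pics/a6.png

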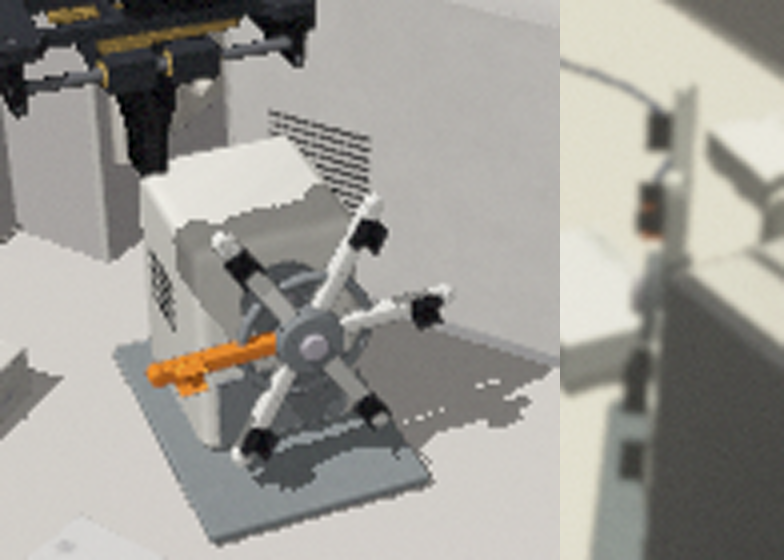

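send_rows --pt "0.05 -0.05 -0.5 0 0 0 1" --pt "0.1 -0.1 -0.6 0 0 0 1" --pt "0.1 -0.1 -0.6 0 0 0 1" --pt "0.05 -0.05 -0.5 0 0 0 1" --pt "0 0 0 0 0 0 1"

```text
time: 4.97
ee_pos: [0.6075, 0.3794, 0.2306]
eef_rot: [0.296, 0.955, 0.012, 0.008]
ft_force: [-0.4, 0.0, -0.6]
width: 0.0009
```

```bash
python3 -c "
from h import *
st()"
```

```text
t 4.97 pos [0.6075 0.3794 0.2306] s -0.0902 ax 0.023 h 0.0856 F [-0.4  0.  -0.6] q [0.296 0.955 0.012 0.008] w 0.0009 j [-0.7   0.51  0.11  1.2  -0.06  1.4   0.38]
```

send_rows --pt "-0.23 0.16 -0.05 0 0 0 1" --pt "-0.23 0.16 -0.05 0 0 0 1" --pt "-0.18 -0.28 -0.05 0 0 0 1" --pt "-0.2 -0.28 -0.05 0 0 0 1" --pt "-0.2 -0.28 -0.05 0 0 0 1" --pt "-0.2 -0.28 -0.05 0 0 0 1"

```text
time: 5.47
ee_pos: [0.5669, 0.36, 0.2293]
eef_rot: [0.295, 0.955, 0.018, 0.011]
ft_force: [1.3, 2.1, 2.3]
width: 0.0004
```

```bash
python3 -c "
from h import *
st()"
```

```text
t 5.47 pos [0.5669 0.36   0.2293] s -0.0509 ax 0.001 h 0.0843 F [1.3 2.1 2.3] q [0.295 0.955 0.018 0.011] w 0.0004 j [-0.71  0.4   0.11  1.36 -0.05  1.34  0.37]
```

Force is as before; continue to s ≈ +0.03.

send_rows --pt "-0.18 -0.3 -0.08 0 0 0 1" --pt "-0.18 -0.3 -0.08 0 0 0 1" --pt "-0.2 -0.28 -0.08 0 0 0 1" --pt "-0.2 -0.28 0 0 0 0 1" --pt "-0.2 -0.28 0 0 0 0 1" --pt "-0.2 -0.28 0 0 0 0 1" --pt "-0.2 -0.28 0 0 0 0 1" --pt "-0.15 -0.2 0 0 0 0 1" --pt "0 0 0 0 0 0 1"

```text
time: 6.22
ee_pos: [0.5162, 0.3021, 0.2392]
eef_rot: [0.29, 0.956, 0.031, 0.018]
ft_force: [1.0, -0.2, 1.3]
width: 0.0008
```

```bash
python3 -c "
from h import *
st();shot('a7')"
```

```text
t 6.22 pos [0.5162 0.3021 0.2392] s 0.0256 ax -0.0071 h 0.0942 F [ 1.  -0.2  1.3] q [0.29  0.956 0.031 0.018] w 0.0008 j [-0.69  0.21  0.11  1.59 -0.04  1.28  0.4 ]
```

View pics/a7.png

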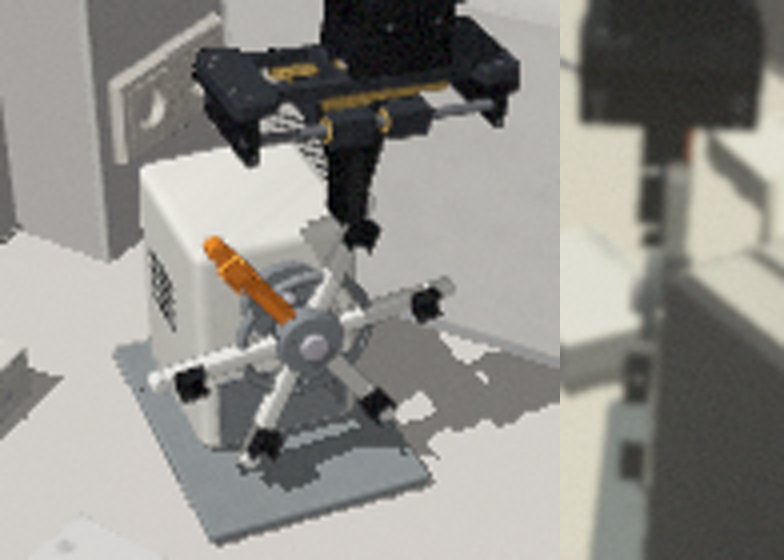

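```bash
python3 -c "
from h import *
from scipy.spatial.transform import Rotation as Rt
q=Rt.from_quat(r.read_state()['eef_rot']);a=np.radians(72.5)
print(np.degrees((Rt.from_quat([np.cos(a),np.sin(a),0,0])*q.inv()).as_rotvec()), q.as_matrix()[:,2])"
```

```text
[-2.80359867  3.07297333 -1.30841459] [ 0.0530233   0.0494969  -0.99736582]
```

send_rows --pt "0.15 0.2 0.4 0 0 0 1" --pt "0 0 0.8 0 0 0 1" --pt "0.05 -0.05 0.8 0 0 0 1" --pt "0.3 0.4 0.1 0 0 0 1" --pt "0.57 0.82 0 0 0 0 1" --pt "0.57 0.82 0 0 0 0 1" --pt "0.57 0.82 0 0 0 0 1" --pt "0.25 0.35 0 0 0 0 1" --pt "0 0 0 0 0 0 1"

```text
time: 7.07
ee_pos: [0.5922, 0.4119, 0.305]
eef_rot: [0.289, 0.957, 0.032, 0.018]
ft_force: [-0.1, 0.2, -0.1]
width: 0.0003
```

```bash
cat >> h.py <<'E'
from scipy.spatial.transform import Rotation as Rt
def tilt():
    q=Rt.from_quat(r.read_state()['eef_rot']);a=np.radians(72.5)
    print(np.degrees((Rt.from_quat([np.cos(a),np.sin(a),0,0])*q.inv()).as_rotvec()).round(2))
E
python3 -c "
from h import *
st();tilt();shot('a8')"
```

```text
t 7.07 pos [0.5922 0.4119 0.305 ] s -0.1079 ax -0.0082 h 0.16 F [-0.1  0.2 -0.1] q [0.289 0.957 0.032 0.018] w 0.0003 j [-0.73  0.47  0.1   1.1  -0.06  1.49  0.35]
[-2.84  3.02 -1.42]
```

View pics/a8.png

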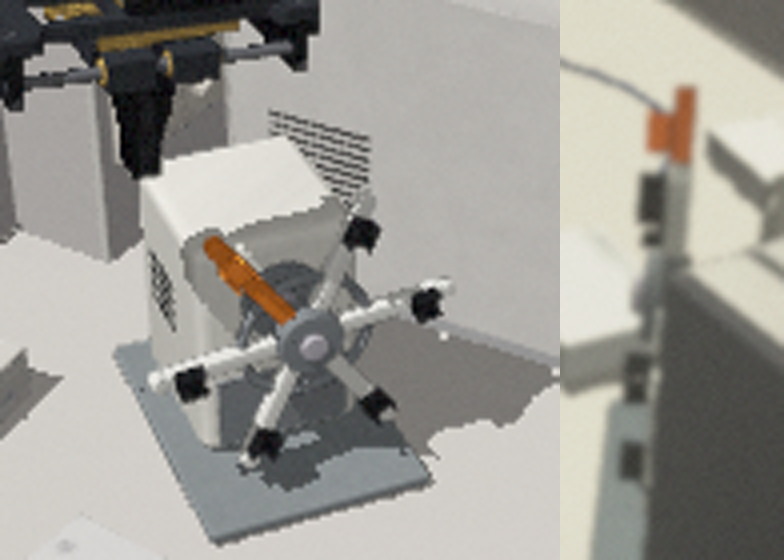

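send_rows --pt "0.15 -0.1 -0.2 -0.57 0.6 -0.25 1" --pt "0.1 -0.08 -0.5 0 0 0 1" --pt "0.1 -0.08 -0.6 0 0 0 1" --pt "0 0 -0.6 0 0 0 1" --pt "0 0 -0.4 0 0 0 1" --pt "0 0 0 0 0 0 1"

```text
time: 7.67
ee_pos: [0.6004, 0.3957, 0.2345]
eef_rot: [0.302, 0.953, -0.003, -0.001]
ft_force: [0.3, -0.2, 0.6]
width: 0.0004
```

```bash
python3 -c "
from h import *
st();tilt()"
```

```text
t 7.67 pos [0.6004 0.3957 0.2345] s -0.0994 ax 0.0078 h 0.0895 F [ 0.3 -0.2  0.6] q [ 0.302  0.953 -0.003 -0.001] w 0.0004 j [-0.72  0.55  0.11  1.14 -0.06  1.46  0.34]
[ 0.35 -0.21  0.17]
```

send_rows --pt "-0.2 -0.28 -0.03 0 0 0 1" --pt "-0.2 -0.28 -0.03 0 0 0 1" --pt "-0.2 -0.28 -0.03 0 0 0 1" --pt "-0.2 -0.28 -0.03 0 0 0 1" --pt "-0.18 -0.25 -0.03 0 0 0 1" --pt "-0.15 -0.2 -0.03 0 0 0 1" --pt "0 0 0 0 0 0 1"

```text
time: 8.25
ee_pos: [0.5714, 0.355, 0.2508]
eef_rot: [0.301, 0.954, 0.016, 0.01]
ft_force: [-0.8, 0.3, 0.5]
width: 0.0003
```

```bash
python3 -c "
from h import *
st();tilt();shot('a9')"
```

```text
t 8.25 pos [0.5714 0.355  0.2508] s -0.0495 ax 0.0076 h 0.1058 F [-0.8  0.3  0.5] q [0.301 0.954 0.016 0.01 ] w 0.0003 j [-0.7   0.39  0.11  1.32 -0.05  1.39  0.37]
[-1.38  1.68  0.02]
```

View pics/a9.png

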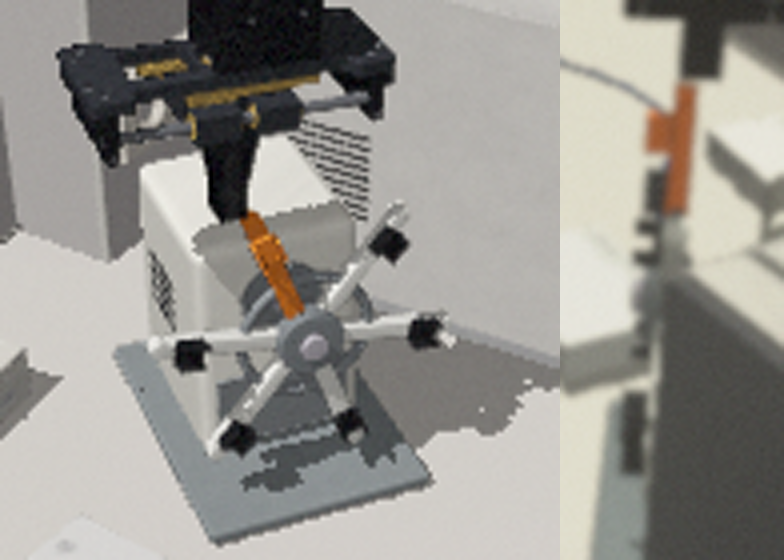

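send_rows --pt "0.17 0.24 0 0 0 0 1" --pt "0 0 -0.3 0 0 0 1" --pt "0 0 -0.3 -0.25 0.3 0 1" --pt "0 0 0 0 0 0 1"

```text
time: 8.68
ee_pos: [0.5757, 0.3624, 0.2291]
eef_rot: [0.301, 0.954, -0.001, -0.001]
ft_force: [0.1, 1.8, -1.3]
width: 0.0003
```

```bash
python3 -c "
from h import *
st();tilt()"
```

```text
t 8.68 pos [0.5757 0.3624 0.2291] s -0.058 ax 0.0068 h 0.0841 F [ 0.1  1.8 -1.3] q [ 0.301  0.954 -0.001 -0.001] w 0.0003 j [-0.71  0.45  0.11  1.29 -0.05  1.41  0.36]
[ 0.1  -0.13 -0.01]
```

send_rows --pt "-0.1 -0.14 -0.05 0 0 0 1" --pt "-0.1 -0.14 -0.05 0 0 0 1" --pt "-0.1 -0.14 -0.05 0 0 0 1" --pt "-0.1 -0.14 -0.05 0 0 0 1" --pt "-0.1 -0.14 -0.05 0 0 0 1" --pt "0 0 0 0 0 0 1"

```text
time: 9.18
ee_pos: [0.5594, 0.3396, 0.2209]
eef_rot: [0.301, 0.954, 0.001, 0.0]
ft_force: [0.9, 0.2, 0.2]
width: 0.0004
```

```bash
python3 -c "
from h import *
st();tilt();shot('a10')"
```

```text
t 9.18 pos [0.5594 0.3396 0.2209] s -0.03 ax 0.0066 h 0.0759 F [0.9 0.2 0.2] q [0.301 0.954 0.001 0.   ] w 0.0004 j [-0.7   0.39  0.11  1.39 -0.04  1.36  0.37]
[-0.06  0.05 -0.01]
```

View pics/a10.png

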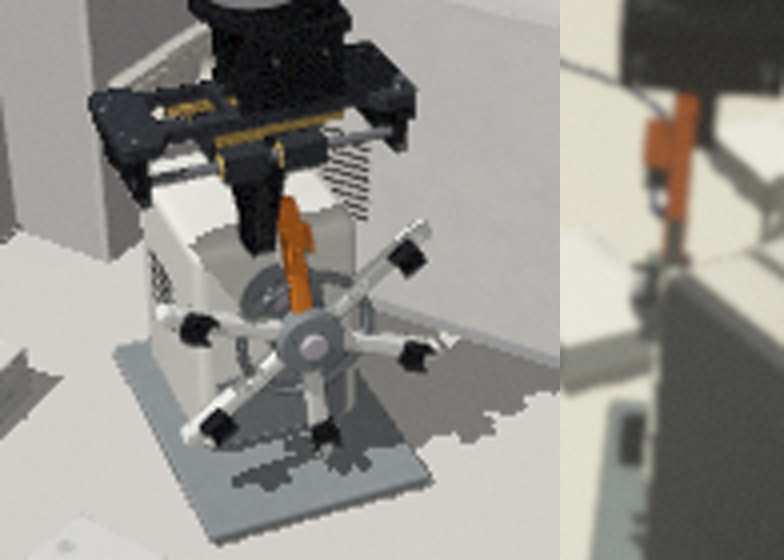

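```bash
cat > ang.py <<'E'
from h import *
Pf=np.array([.61725,.2624,-.6255]);DZ=np.array([0,0,.0017])
f=lambda a:np.array((a[0]/4+235-.4,a[1]/4+110-.4))
def ang(px,th0):  # px: {k: crop px}; k clockwise from orange
    def pr(q): return np.concatenate([proj("scene",spoke(Pf,q[0]+k*np.pi/3)+DZ+[q[1],q[2],0])-f(p) for k,p in px.items()])
    s=least_squares(pr,[th0,0,0]);print(np.degrees(s.x[0]),s.x[1:],s.fun.round(1))
E
python3 -c "
from ang import *
ang({0:(287,196),1:(432,223),2:(457,340),3:(325,457),4:(185,440),5:(156,311)},-.1)"
```

```text
-7.391021630507432 [-0.00156114 -0.00318966] [ 0.1  0.2  0.1 -0.6 -3.1  1.9  0.9 -1.6  1.  -0.   0.9  0.7]
```

send_rows --pt "-0.06 -0.09 0.06 0 0 0 1" --pt "-0.06 -0.09 0.06 0 0 0 1" --pt "-0.04 -0.05 0.03 0 0 0 1" --pt "0 0 0 0 0 0 1"

```text
time: 9.62
ee_pos: [0.5541, 0.3326, 0.2251]
eef_rot: [0.3, 0.954, -0.0, -0.0]
ft_force: [0.7, 0.3, 0.3]
width: 0.0004
```

```bash
python3 -c "
from h import *
st();tilt();shot('a11')"
```

```text
t 9.62 pos [0.5541 0.3326 0.2251] s -0.0212 ax 0.0063 h 0.0801 F [0.7 0.3 0.3] q [ 0.3    0.954 -0.    -0.   ] w 0.0004 j [-0.7   0.38  0.11  1.4  -0.04  1.37  0.38]
[-0.   -0.03 -0.04]
```

View pics/a11.png

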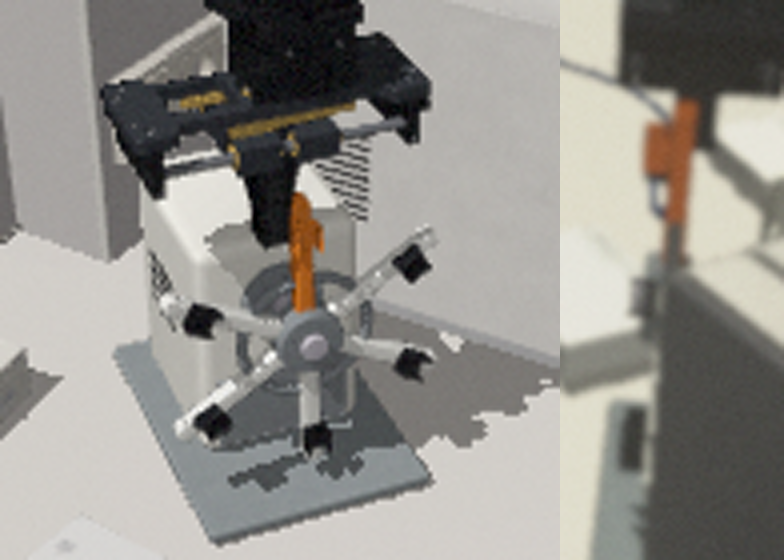

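```bash
python3 -c "
from ang import *
ang({0:(300,192),1:(436,232),2:(434,374),3:(315,462),4:(178,433),5:(159,299)},-.1)
ang({0:(300,192),1:(436,232),3:(315,462),4:(178,433),5:(159,299)},-.1)
c=lambda u:((u-[235-.4,110-.4])*4).round(1)
for t in (-4,-2,0,2): print(t,[c(proj('scene',spoke(Pf,np.radians(t)+k*np.pi/3)+DZ)) for k in (0,1,3,4,5)])
"
```

```text
-1.0856321148786607 [-0.00196115  0.00159716] [ 0.4  0.8  0.5  0.7  0.1 -2.2 -1.3 -0.6 -0.7  0.5  0.9  0.8]
-1.8436924167007789 [-0.00087024 -0.00042305] [-0.   0.5  0.3 -0.1 -0.8 -1.3 -0.3  0.3  0.8  0.7]
-4 [array([292.2, 195.4]), array([432.8, 227.7]), array([316. , 455.1]), array([178.8, 437.2]), array([158. , 307.2])]
-2 [array([297.9, 193.9]), array([435.5, 231.2]), array([311. , 456.6]), array([175.5, 434.2]), array([160.3, 302.1])]
0 [array([303.6, 192.6]), array([438. , 234.7]), array([305.9, 458.1]), array([172.4, 431.2]), array([162.9, 297.1])]
2 [array([309.4, 191.5]), array([440.3, 238.3]), array([300.8, 459.3]), array([169.5, 428. ]), array([165.6, 292.2])]
```

send_rows --pt "0.2 0.28 0 0 0 0 1" --pt "0.4 0.56 0 0 0 0 1" --pt "0.2 0.3 0.7 0 0 0 1" --pt "0.3 0.4 0.8 0 0 0 1" --pt "0.3 0.4 0.8 0 0 0 1" --pt "0.3 0.4 0.8 0 0 0 1" --pt "0 0 0 0 0 0 1"

```text
time: 10.3
ee_pos: [0.6053, 0.4034, 0.319]
eef_rot: [0.301, 0.954, -0.003, -0.002]
ft_force: [-0.3, 0.2, 0.0]
width: 0.0008
```

```bash
python3 -c "
from h import *
st();tilt();shot('a12')
a=cv2.imread('pics/a12_scene.png')
cv2.imwrite('pics/a12z.png',cv2.resize(a[150:228,262:352],None,fx=8,fy=7.7,interpolation=cv2.INTER_NEAREST))
b=cv2.imread('pics/a12_side.png')
cv2.imwrite('pics/a12y.png',cv2.resize(b[140:210,330:386],None,fx=8,fy=8,interpolation=cv2.INTER_NEAREST))
"
```

```text
t 10.3 pos [0.6053 0.4034 0.319 ] s -0.1085 ax 0.0074 h 0.174 F [-0.3  0.2  0. ] q [ 0.301  0.954 -0.003 -0.002] w 0.0008 j [-0.72  0.56  0.12  0.94 -0.06  1.64  0.34]
[ 0.3  -0.35  0.02]
```

View pics/a12.png

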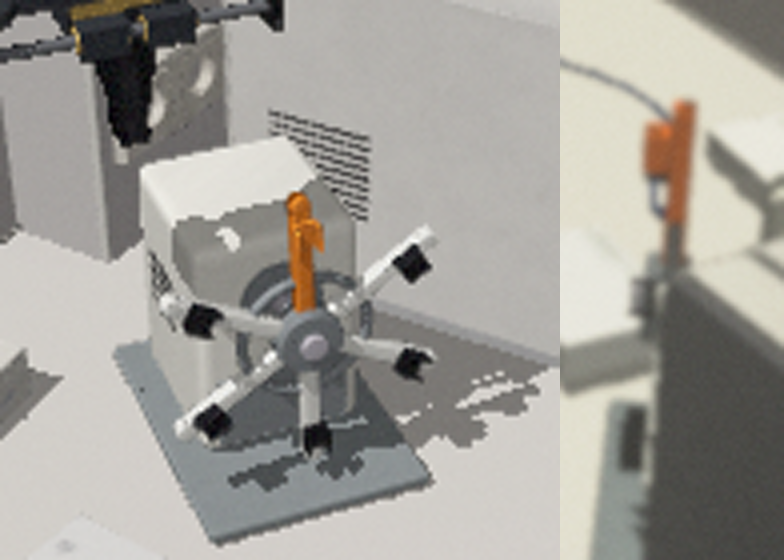

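View pics/a12z.png

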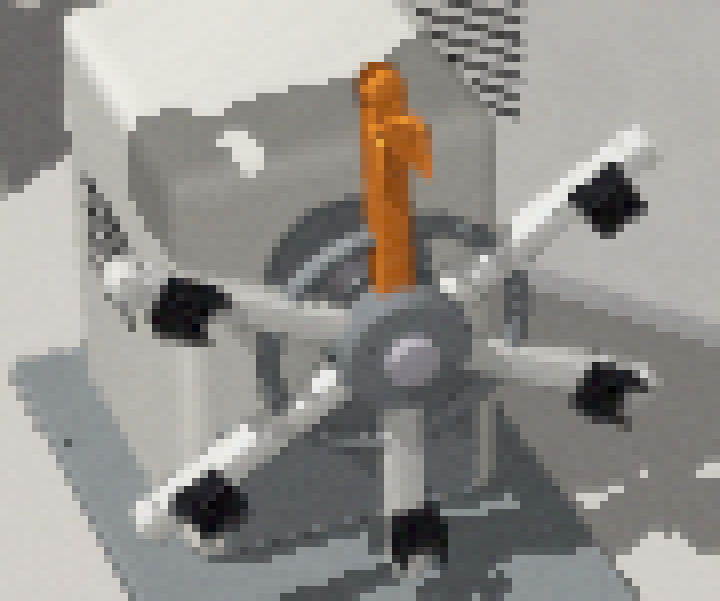

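```bash
cat > meas.py <<'E'
from ang import *
import sys
a=cv2.imread(sys.argv[1]);h=cv2.cvtColor(a,cv2.COLOR_BGR2HSV)
m=cv2.inRange(h,(5,150,110),(22,255,255));m[:, :280]=0
ys=np.where(m[150:200,280:345].any(1))[0]+150
sat=lambda v:None
# subpixel left edge: orange-ness = r-b
g=a[...,2].astype(float)-a[...,0]
L=[];Rr=[]
for v in range(ys[0]+4,ys[-1]-1):
    row=g[v,295:330];pk=np.percentile(row,95)*.5
    i=np.where(row>pk)[0]; l=i[0];rr=i[-1]
    L.append((v,295+l-(row[l]-pk)/(row[l]-row[l-1])));Rr.append((v,295+rr+(row[rr]-pk)/(row[rr]-row[rr+1])))
L=np.array(L);Rr=np.array(Rr)
print(ys[0],ys[-1]);print(np.c_[L,Rr[:,1]].round(2).tolist())
pl=np.polyfit(L[:,0],L[:,1],1);w=Rr[:,1]-L[:,1];k=(w<w.min()+1.2)
pr=np.polyfit(Rr[k,0],Rr[k,1],1);print("left slope",pl[0],"right",pr[0],"tip row",ys[0],"axis u at 170:",(np.polyval(pl,170)+np.polyval(pr,170))/2)
for t in(-4,-2,0,2,4):
    o=[]
    for off in(-.007,0,.007):
        th=np.radians(t);q=[]
        for R_ in(.1,.04):
            # offset tangentially
            X=w_=spoke(Pf,th,R_)+DZ+off*(Rw(Pf)@np.array([0,-np.cos(th),-np.sin(th)]))
            q.append(proj("scene",X))
        s=(q[0][0]-q[1][0])/(q[0][1]-q[1][1]);o+= [round(s,3),round(q[0][0]+s*(170-q[0][1]),2)]
    print(t,o)
E
python3 meas.py pics/a12_scene.png
```

```text
158 187
[[162.0, 306.43, 312.23], [163.0, 306.51, 312.25], [164.0, 306.44, 312.65], [165.0, 306.54, 314.12], [166.0, 306.53, 314.73], [167.0, 306.45, 315.18], [168.0, 306.48, 315.28], [169.0, 306.63, 315.33], [170.0, 306.66, 315.51], [171.0, 306.7, 315.53], [172.0, 306.59, 315.51], [173.0, 306.81, 312.52], [174.0, 306.85, 312.53], [175.0, 306.8, 312.54], [176.0, 306.91, 312.54], [177.0, 306.99, 312.64], [178.0, 307.34, 312.63], [179.0, 307.5, 312.72], [180.0, 308.01, 312.7], [181.0, 308.43, 312.73], [182.0, 307.84, 313.1], [183.0, 307.56, 313.11], [184.0, 307.59, 313.1], [185.0, 307.67, 313.14]]
left slope 0.07186671639919934 right 0.08030023478691227 tip row 158 axis u at 170: 309.3641336047672
-4 [np.float64(0.096), np.float64(306.13), np.float64(0.092), np.float64(308.71), np.float64(0.087), np.float64(311.27)]
-2 [np.float64(0.054), np.float64(307.13), np.float64(0.05), np.float64(309.67), np.float64(0.045), np.float64(312.2)]
0 [np.float64(0.013), np.float64(308.1), np.float64(0.009), np.float64(310.62), np.float64(0.004), np.float64(313.12)]
2 [np.float64(-0.028), np.float64(309.05), np.float64(-0.032), np.float64(311.54), np.float64(-0.036), np.float64(314.02)]
4 [np.float64(-0.067), np.float64(309.98), np.float64(-0.071), np.float64(312.45), np.float64(-0.075), np.float64(314.9)]
```

send_rows --pt "-0.5 -0.7 0 0 0 0 1" --pt "-0.5 -0.7 0 0 0 0 1" --pt "0 0 -0.5 0 0 0 1" --pt "0 0 -0.7 0 0 0 1" --pt "0 0 -0.7 0 0 0 1" --pt "0 0 -0.6 0 0 0 1" --pt "0 0 -0.3 0 0 0 1" --pt "0 0 0 0 0 0 1"

```text
time: 11.07
ee_pos: [0.5684, 0.3499, 0.2166]
eef_rot: [0.303, 0.953, -0.012, -0.007]
ft_force: [0.5, -0.3, 0.0]
width: -0.0001
```

```bash
python3 -c "
from h import *
st();tilt()"
```

```text
t 11.07 pos [0.5684 0.3499 0.2166] s -0.0436 ax 0.008 h 0.0716 F [ 0.5 -0.3  0. ] q [ 0.303  0.953 -0.012 -0.007] w -0.0001 j [-0.7   0.45  0.11  1.32 -0.05  1.4   0.36]
[ 1.11 -1.19  0.3 ]
```

send_rows --pt "0 0 0.25 0.22 -0.24 0.05 1" --pt "-0.12 -0.16 0 0 0 0 1" --pt "-0.08 -0.12 0 0 0 0 1" --pt "-0.03 -0.04 0 0 0 0 1" --pt "0 0 0 0 0 0 1"

```text
time: 11.48
ee_pos: [0.561, 0.3387, 0.2276]
eef_rot: [0.301, 0.954, 0.002, 0.002]
ft_force: [0.8, 0.3, 0.5]
width: 0.0003
```

```bash
python3 -c "
from h import *
st();tilt()"
```

```text
t 11.48 pos [0.561  0.3387 0.2276] s -0.0302 ax 0.0085 h 0.0826 F [0.8 0.3 0.5] q [0.301 0.954 0.002 0.002] w 0.0003 j [-0.7   0.39  0.11  1.38 -0.04  1.37  0.38]
[-0.17  0.25  0.05]
```

Now 12.5 mm more to s ≈ −0.0178.

send_rows --pt "-0.08 -0.11 0 0 0 0 1" --pt "-0.07 -0.09 -0.02 0 0 0 1" --pt "-0.05 -0.06 -0.02 0 0 0 1" --pt "-0.03 -0.05 0 0 0 0 1" --pt "0 0 0 0 0 0 1"

```text
time: 11.9
ee_pos: [0.5541, 0.3292, 0.2283]
eef_rot: [0.301, 0.954, 0.004, 0.003]
ft_force: [-0.2, -0.2, 0.1]
width: 0.0005
```

```bash
python3 -c "
from h import *
st();tilt();shot('a13')"; python3 meas.py pics/a13_scene.png
```

```text
t 11.9 pos [0.5541 0.3292 0.2283] s -0.0184 ax 0.0083 h 0.0833 F [-0.2 -0.2  0.1] q [0.301 0.954 0.004 0.003] w 0.0005 j [-0.69  0.36  0.11  1.41 -0.04  1.36  0.38]
[-0.31  0.41  0.04]
158 187
[[162.0, 307.67, 312.76], [163.0, 307.65, 312.88], [164.0, 307.68, 312.98], [165.0, 307.74, 314.84], [166.0, 307.89, 315.73], [167.0, 307.78, 316.0], [168.0, 307.8, 315.96], [169.0, 307.92, 315.91], [170.0, 307.72, 315.87], [171.0, 307.6, 315.86], [172.0, 307.66, 313.18], [173.0, 307.56, 313.18], [174.0, 307.57, 313.25], [175.0, 307.65, 313.13], [176.0, 307.7, 313.11], [177.0, 307.74, 313.07], [178.0, 307.71, 313.19], [179.0, 308.25, 313.45], [180.0, 308.46, 313.36], [181.0, 308.49, 313.39], [182.0, 308.11, 313.37], [183.0, 307.89, 313.39], [184.0, 307.87, 313.38], [185.0, 307.86, 313.41]]
left slope 0.017707645441375774 right 0.02543572577051622 tip row 158 axis u at 170: 310.4142780424847
-4 [np.float64(0.096), np.float64(306.13), np.float64(0.092), np.float64(308.71), np.float64(0.087), np.float64(311.27)]
-2 [np.float64(0.054), np.float64(307.13), np.float64(0.05), np.float64(309.67), np.float64(0.045), np.float64(312.2)]
0 [np.float64(0.013), np.float64(308.1), np.float64(0.009), np.float64(310.62), np.float64(0.004), np.float64(313.12)]
2 [np.float64(-0.028), np.float64(309.05), np.float64(-0.032), np.float64(311.54), np.float64(-0.036), np.float64(314.02)]
4 [np.float64(-0.067), np.float64(309.98), np.float64(-0.071), np.float64(312.45), np.float64(-0.075), np.float64(314.9)]
```

View pics/a13.png

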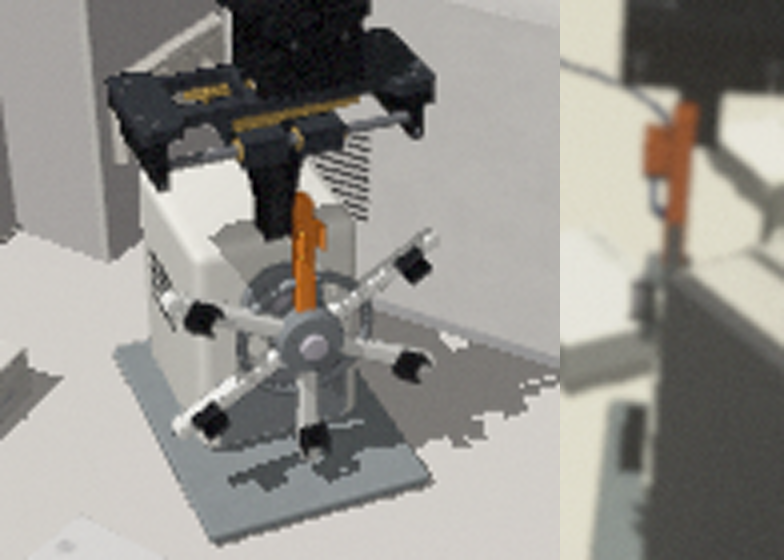

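send_rows --pt "0.2 0.28 0 0 0 0 1" --pt "0.4 0.56 0 0 0 0 1" --pt "0.2 0.3 0.7 0 0 0 1" --pt "0.3 0.4 0.8 0 0 0 1" --pt "0.3 0.4 0.8 0 0 0 1" --pt "0.3 0.4 0.8 0 0 0 1" --pt "0 0 0 0 0 0 1"

```text
time: 12.58
ee_pos: [0.6052, 0.4005, 0.3214]
eef_rot: [0.301, 0.953, 0.0, 0.0]
ft_force: [-0.3, -0.1, -0.1]
width: 0.0002
```

```bash
python3 -c "
from h import *
st();shot('a14')
cv2.imwrite('pics/w14.png',r.camera('wrist'))
a=cv2.imread('pics/a14_scene.png')
cv2.imwrite('pics/a14z.png',cv2.resize(a[150:228,262:352],None,fx=8,fy=7.7,interpolation=cv2.INTER_NEAREST))
from ang import *
for t in(-3,0,3):
  print(t,[((proj('scene',spoke(Pf,np.radians(t)+np.pi,R_)+DZ)+.5-[262,150])*[8,7.7]).round(1).tolist() for R_ in(.035,.07,.112)],[((proj('scene',spoke(Pf,np.radians(t),R_)+DZ)+.5-[262,150])*[8,7.7]).round(1).tolist() for R_ in(.035,.07,.112)])
"; python3 meas.py pics/a14_scene.png
```

```text
t 12.58 pos [0.6052 0.4005 0.3214] s -0.1061 ax 0.0089 h 0.1764 F [-0.3 -0.1 -0.1] q [0.301 0.953 0.    0.   ] w 0.0002 j [-0.72  0.55  0.12  0.96 -0.06  1.63  0.34]
-3 [[400.1, 411.0], [405.6, 485.1], [411.8, 570.3]] [[388.6, 254.4], [382.5, 171.4], [374.9, 67.4]]
0 [[395.2, 412.3], [395.9, 487.7], [396.6, 574.5]] [[393.8, 253.1], [393.0, 168.9], [392.1, 63.5]]
3 [[390.2, 413.4], [386.1, 489.9], [381.4, 578.1]] [[398.9, 252.1], [403.5, 166.9], [409.2, 60.4]]
158 187
[[162.0, 307.26, 312.67], [163.0, 307.14, 312.74], [164.0, 307.36, 313.61], [165.0, 307.38, 314.91], [166.0, 307.35, 315.74], [167.0, 307.28, 315.8], [168.0, 307.31, 315.85], [169.0, 307.38, 315.83], [170.0, 307.32, 315.84], [171.0, 307.46, 315.82], [172.0, 307.5, 313.13], [173.0, 307.46, 312.99], [174.0, 307.43, 312.99], [175.0, 307.44, 313.08], [176.0, 307.46, 313.08], [177.0, 307.47, 313.11], [178.0, 307.48, 313.25], [179.0, 308.08, 313.44], [180.0, 308.44, 313.38], [181.0, 308.51, 313.4], [182.0, 308.08, 313.44], [183.0, 307.92, 313.36], [184.0, 307.88, 313.38], [185.0, 307.99, 313.4]]
left slope 0.04234954386375647 right 0.03431518935409898 tip row 158 axis u at 170: 310.2031518264966
-4 [np.float64(0.096), np.float64(306.13), np.float64(0.092), np.float64(308.71), np.float64(0.087), np.float64(311.27)]
-2 [np.float64(0.054), np.float64(307.13), np.float64(0.05), np.float64(309.67), np.float64(0.045), np.float64(312.2)]
0 [np.float64(0.013), np.float64(308.1), np.float64(0.009), np.float64(310.62), np.float64(0.004), np.float64(313.12)]
2 [np.float64(-0.028), np.float64(309.05), np.float64(-0.032), np.float64(311.54), np.float64(-0.036), np.float64(314.02)]
4 [np.float64(-0.067), np.float64(309.98), np.float64(-0.071), np.float64(312.45), np.float64(-0.075), np.float64(314.9)]
```

View pics/a14z.png

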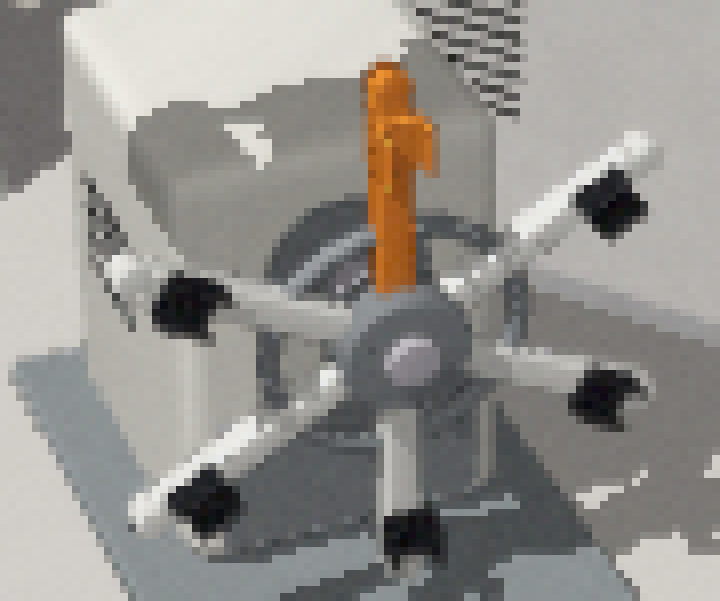

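View pics/w14.png

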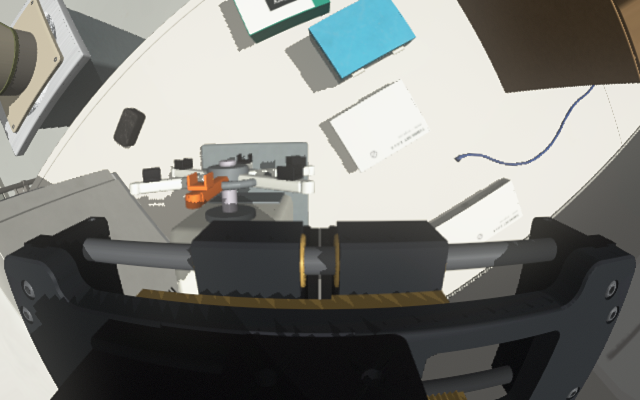

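send_rows --pt "-0.45 -0.65 0 0 0 0 1" --pt "-0.45 -0.65 0 0 0 0 1" --pt "0 0 -0.5 0 0 0 1" --pt "0 0 -0.7 0 0 0 1" --pt "0 0 -0.7 0 0 0 1" --pt "0 0 -0.5 0 0 0 1" --pt "0 0 -0.2 0 0 0 1" --pt "0 0 0 0 0 0 1"

```text
time: 13.4
ee_pos: [0.5706, 0.3491, 0.2249]
eef_rot: [0.304, 0.953, -0.009, -0.005]
ft_force: [0.4, -0.2, -0.3]
width: 0.0005
```

```bash
python3 -c "
from h import *
st();tilt()"
```

```text
t 13.4 pos [0.5706 0.3491 0.2249] s -0.0441 ax 0.0103 h 0.0799 F [ 0.4 -0.2 -0.3] q [ 0.304  0.953 -0.009 -0.005] w 0.0005 j [-0.7   0.44  0.12  1.31 -0.05  1.41  0.37]
[ 0.84 -0.9   0.41]
```

send_rows --pt "0 0 0.05 0.17 -0.18 0.08 1" --pt "-0.14 -0.16 0 0 0 0 1" --pt "-0.1 -0.12 0 0 0 0 1" --pt "-0.03 -0.04 0 0 0 0 1" --pt "0 0 0 0 0 0 1"

```text
time: 13.82
ee_pos: [0.5609, 0.3372, 0.2269]
eef_rot: [0.301, 0.954, -0.001, -0.001]
ft_force: [0.0, -0.1, 0.6]
width: 0.0005
```

```bash
python3 -c "
from h import *
st();tilt()"
```

```text
t 13.82 pos [0.5609 0.3372 0.2269] s -0.0288 ax 0.0092 h 0.0819 F [ 0.  -0.1  0.6] q [ 0.301  0.954 -0.001 -0.001] w 0.0005 j [-0.69  0.39  0.11  1.37 -0.04  1.38  0.38]
[ 0.07 -0.09  0.06]
```

Need about 12 mm more.

send_rows --pt "-0.08 -0.11 0 0 0 0 1" --pt "-0.07 -0.09 -0.01 0 0 0 1" --pt "-0.05 -0.06 -0.01 0 0 0 1" --pt "-0.03 -0.05 0 0 0 0 1" --pt "0 0 0 0 0 0 1"

```text
time: 14.23
ee_pos: [0.5537, 0.3275, 0.2275]
eef_rot: [0.301, 0.954, -0.0, -0.0]
ft_force: [0.1, -0.7, -0.1]
width: 0.0004
```

```bash
python3 -c "
from h import *
st();tilt();shot('a15')"; python3 meas.py pics/a15_scene.png|grep -v array |head -4
```

```text
t 14.23 pos [0.5537 0.3275 0.2275] s -0.0167 ax 0.0089 h 0.0825 F [ 0.1 -0.7 -0.1] q [ 0.301  0.954 -0.    -0.   ] w 0.0004 j [-0.69  0.37  0.11  1.41 -0.04  1.37  0.38]
[ 0.01 -0.02  0.06]
158 187
[[162.0, 308.38, 313.49], [163.0, 308.18, 313.48], [164.0, 308.35, 313.98], [165.0, 308.39, 315.54], [166.0, 308.37, 316.59], [167.0, 308.43, 316.54], [168.0, 308.4, 316.57], [169.0, 308.14, 316.47], [170.0, 307.88, 316.51], [171.0, 307.96, 316.52], [172.0, 307.87, 316.52], [173.0, 307.83, 313.42], [174.0, 307.82, 313.44], [175.0, 307.81, 313.41], [176.0, 307.89, 313.3], [177.0, 307.91, 313.34], [178.0, 308.17, 313.42], [179.0, 308.47, 313.41], [180.0, 308.82, 313.46], [181.0, 308.51, 313.44], [182.0, 308.25, 313.51], [183.0, 308.15, 313.46], [184.0, 308.15, 313.47], [185.0, 308.17, 313.46]]
left slope -0.0016641514164545685 right -0.008513377691539965 tip row 158 axis u at 170: 310.85223006630486
-4 [np.float64(0.096), np.float64(306.13), np.float64(0.092), np.float64(308.71), np.float64(0.087), np.float64(311.27)]
```

send_rows --pt "0.2 0.28 0 0 0 0 1" --pt "0.4 0.56 0 0 0 0 1" --pt "0.2 0.3 0.7 0 0 0 1" --pt "0.3 0.4 0.8 0 0 0 1" --pt "0.3 0.4 0.8 0 0 0 1" --pt "0.3 0.4 0.8 0 0 0 1" --pt "0.3 0.4 0.5 0 0 0 1" --pt "0.3 0.4 0.3 0 0 0 1" --pt "0 0 0 0 0 0 1" --pt "0 0 0 0 0 0 1"

```text
time: 15.17
ee_pos: [0.6239, 0.4242, 0.3466]
eef_rot: [0.301, 0.954, -0.003, -0.001]
ft_force: [-0.6, -0.7, -0.5]
width: 0.0004
```

```bash
python3 -c "
from h import *
st();shot('a16')
import numpy as np
a=cv2.imread('pics/a16_scene.png');cv2.imwrite('pics/a16f.png',a)
"; python3 meas.py pics/a16_scene.png|head -3
```

```text
t 15.17 pos [0.6239 0.4242 0.3466] s -0.1363 ax 0.0105 h 0.2016 F [-0.6 -0.7 -0.5] q [ 0.301  0.954 -0.003 -0.001] w 0.0004 j [-0.71  0.65  0.13  0.75 -0.08  1.75  0.33]
158 187
[[162.0, 307.45, 313.52], [163.0, 307.57, 313.49], [164.0, 307.6, 314.51], [165.0, 307.72, 315.57], [166.0, 307.56, 316.53], [167.0, 307.62, 316.44], [168.0, 307.64, 316.48], [169.0, 307.62, 316.46], [170.0, 307.61, 316.49], [171.0, 307.61, 316.5], [172.0, 307.53, 316.52], [173.0, 307.51, 313.43], [174.0, 307.51, 313.42], [175.0, 307.53, 313.4], [176.0, 307.58, 313.36], [177.0, 307.63, 313.34], [178.0, 307.78, 313.43], [179.0, 308.49, 313.37], [180.0, 308.82, 313.45], [181.0, 308.5, 313.44], [182.0, 308.3, 313.5], [183.0, 308.13, 313.5], [184.0, 308.15, 313.49], [185.0, 308.19, 313.53]]
left slope 0.038865679415797244 right 0.019978792983568878 tip row 158 axis u at 170: 310.4571355083774
```

View pics/a16.png

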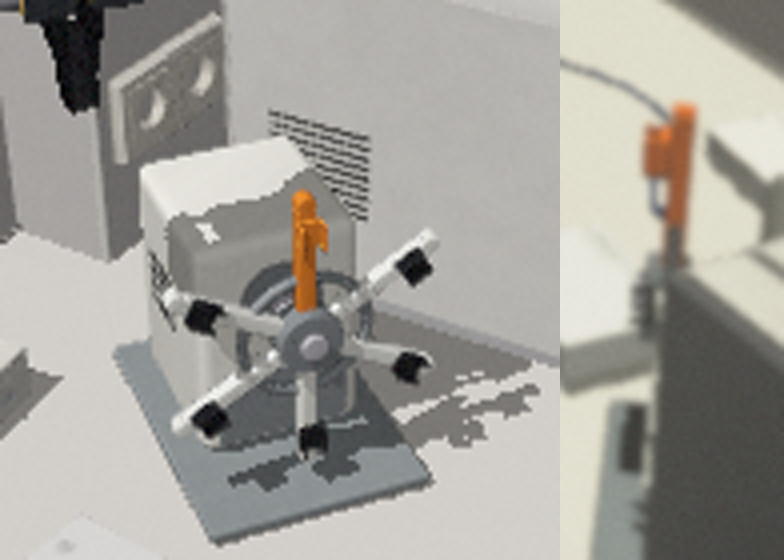

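View pics/a16f.png

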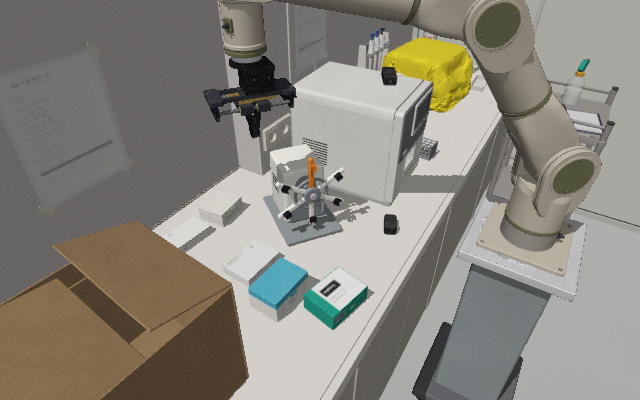

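```bash
python3 -c "
from bench import r
print(r.close_job())"
```

```text
the job is handed in; nothing more can be done
None
```

The orange spoke now points straight up, to within about 1° as I measured it in the scene camera. I handed the job in at about 15.3 s of the 72 s allowed.

- **How:** I worked with closed fingertips from above. I pushed two white spokes and then the orange one clockwise, and finished with two small nudges on the orange spoke. The orange spoke started at about −147°. Forces read at the end of each move stayed under about 5 N.
- **Final angle:** With the hand withdrawn, the spoke's right edge gives about 0°. The left edge gives between −0.3° and −1°, because its contrast against the grey ring is uneven. The spoke's sideways position in the image gives about −0.3°.
- **Checks that disagreed:** Before the last nudge, hand-picked spoke tips put the wheel at −1.1° to −1.8° where the edge measurement gave −2°.
- **Rest of the scene:** In the last picture the rotator stands where it was, the boxes and the reader look untouched, and the hand is well clear, up and to the left. I checked this by eye only, and did not take a second picture to confirm the wheel was at rest.

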